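# Scan the code label on a circuit board

## Task

Log the circuit board on the bench: lift the hand scanner out of its cradle and point its window at the middle of the square code label on the board, from about 8 cm away, holding it still for two seconds. Then set the scanner gently back in the cradle the same way round as it was, resting fully down in both saddles, and let go. Do not touch the board or anything on it, and leave the other things on the bench where they are.

Things in the scene. Friction and masses are not known exactly. Their poses are not given: they have to be found in the camera images.
- scanner: Hand scanner, rigid, about 0.22 kg: straight grey handle 120 x 30 wide x 34 mm high, with a dark grey head bent down at its front end. Origin at the handle's centre, half-way up (grip here, across the width); x along the handle to the head, z up. Head 46 mm wide, x = 45 to 106, z = -35 to +28 mm. Starts level in the cradle, seated midway, head to the cradle's +x.
- window (a point): Centre of the scanner's flat glass window (36 x 24 mm) on the head; in the scanner's frame it lies at x = +90, y = 0, z = -26.5 mm. The x axis here is the line of sight, pointing out of the window: forwards and 60 degrees down from the handle's +x. y is the scanner's y.
- cradle: Fixed metal cradle, origin under its centre on the bench: base 115 x 90 x 10 mm, two 10 mm thick saddles at x = -37 and +37 mm (64 mm free between). Saddle floors 58 mm high; cheeks 38 mm apart (4 mm play each side of the handle), straight to 75 mm, then flared to 90 mm height. Seated scanner: origin at (0, 0, 75 mm), head to +x; it can shift back about 7 mm before the head meets the saddle.
- board: Green circuit board 130 (x) x 190 (y) mm, level on a fixed dark holder that reaches 85 mm either way in x. Origin on the bench under the board's centre; top face 60 mm above it. The label and two bulky parts sit on it in three places about 60 mm apart along y, in an order that changes.
- label_mid (a point): Middle of the top face of the square code label, 40 x 40 mm, a white square with a pattern of small black squares, flat on the board, facing up, 62 mm above the bench. It is the only code label.
- heatsink: Finned square metal heat sink on the board, 38 x 38 mm, 18 mm high, fixed; origin at the centre of its underside.
- transformer: Dark block-shaped transformer on the board, 36 x 36 mm, 16 mm high, fixed; origin at the centre of its underside.
- spool: Bystander: flanged metal solder spool standing on the bench, 56 mm diameter, 48 mm high; origin at the centre of its underside.
- pliers: Bystander: pliers lying on the bench, 160 mm long, 17 mm high; origin beneath the pivot, x towards the jaws.
- flask: Bystander: small white bottle standing on the bench, 44 mm diameter, 85 mm high; origin at the centre of its underside.
Mind the look-alikes: they are no part of the job. Of the things that look like the scanner, the smallest one is meant.

How it is judged:
By the outcome, as a careful person would: the job done as asked, in the order asked, and still so for the second after the job is handed in, with the robot touching nothing.
It also fails if it takes over 54 s, if anything falls off the work surface, if the arm or the gripper's body presses on something with over 40 N, if the wrist force passes 120 N, or if a joint passes its speed limit or range.

## Robot

A 6-joint arm with a two-finger parallel gripper is mounted at the origin on the work surface. World frame = base frame: x ahead of the robot, y to its left, z up, the work surface at z = 0. Lengths are in m, angles in rad, forces in N, time in s.
With the tool pointing down it reaches from about 0.25 to 0.775 m from the base axis. Payload 4 kg.
Tool frame: the origin (TCP) lies at the very end of the fingers, on their centre line; the grasp point (between the pads) lies 19 mm behind it; z points along the fingers, x is the direction in which the jaws open and shut, and the axes are right-handed (so a half turn about z gives the same grasp; the last joint's range is limited). The gripper opens to 94 mm and grips with 3 to 60 N. Pads are 16 mm wide; open, the fingers measure 119 mm over their backs; the gripper's body (75 mm by 177 mm) begins 78 mm behind the grasp point.
Start: joints at [-0.103, 0.087, 1.371, -0, 1.684, -0.103], TCP at [0.55, -0, 0.206] pointing down, gripper open.
Joint ranges: [-3.1, 3.1], [-0.76, 2.03], [0.27, 2.55], [-1.08, 4.22], [0.17, 2.65], [-2.57, 2.57]. Speed limits (rad/s): [2.79, 2.79, 3.14, 3.14, 3.14, 3.14].

## Interface

Orientations are given as a unit quaternion [x, y, z, w].
In Python, from rig import arm gives the robot as it stands.
- The arm moves only by the shell command python3 -m crank 'ROWS' [FORCE]. ROWS is JSON, a list of rows, each an object with "xyz": the shift along the tool's x, y, z scaled (see below), a list of three; "turn": the turn about the tool's z scaled (see below); "gripper": the opening, from -1 (shut) to 1 (fully open). A call has 1 to 12 rows; each row shifts and turns the commanded pose from where the row before left it, along the tool's axes as they then stand; what a row does not reach is not made up. The controller multiplies each number of a shift by 0.06 m and each number of a turn by 10 degrees. A row lasts 1/8 s, in which the tool goes at most 62.5 mm and 10.7 degrees, less where a joint would pass 70% of its speed; a pose out of reach is approached as far as the arm can. A call with a number of a shift or a turn outside -1 to 1 is refused whole. A call with a gripper value outside its range is refused whole. The fingers move at their own pace and stop on an object; FORCE is the grip in N (left out, the last holds). Time passes only in rows, so rows that do not move let the fingers close. It gives the time, the measured TCP pose, the force and the opening at its end, in the units of the state.
- arm.state(): the state, without advancing time (a new reading comes with each control period).
- arm.snapshot(name): name is "scene" or "side" or "wrist"; returns the picture (384x512x3 uint8, red, green, blue); there is no depth.
- arm.camera_model(name): a dict with "intrinsics" (3x3 intrinsics, pixels), "T" (4x4, takes a point from camera to world coordinates); the wrist camera has in their place "T_tool_cam" (4x4, takes a point from camera to tool coordinates, whose origin is the TCP and whose axes are the tool frame's). Camera axes: x right, y up, looking along -z (the intrinsics and any distortion apply to the point x, -y, -z); pixel columns grow to the right and rows downward; lengths in m; the calibration is good to about 2 mm. A picture is of the moment at which its call begins: read the wrist's pose just before it. camera_model takes no time and is no camera call.
- arm.job_done(): hands the job in, once; it reports no verdict.
Trained networks look in the newest picture that a camera, given by its name, has taken for a name from the list of things; names that differ only in an ending like _2 or _b are one class to them, and where a whole thing is asked for, a point or a joint stands for the part that bears it (a point fixed in the world has none). Each returns a list of dicts, best first, with "confidence" (0 to 1); they miss things now and then, are a little off and sometimes report something else, mostly with a low value. They report only what shows in the picture. A call takes as long as a camera call. They do not tell look-alikes from the thing itself.
- arm.cut_out(camera, target): "mask" (384x512 bool, what is visible of it).
- arm.pinpoint(camera, target): "point" ([x, y, z] in m, in world coordinates, good to about 4 mm: a listed point, or the origin of a listed thing).
The state is a dict: "time": time; "joint_positions": joint angles; "dq": joint speeds; "joint_torque": joint torques, N m; "position": TCP position; "tool_rot": TCP orientation; "contact_force": force on the tool from outside, world axes, zero at the start; "ft_torque": the same for the moment, N m; "opening": opening from 0.0 (shut) to 1.0 (fully open).
Only numpy, scipy, OpenCV 4.12 (cv2) and the standard library are available. Lean on these libraries where they do the work, as an engineer would, in place of code of your own. Each camera call takes 0.05 s, during which the arm holds its last target.

## Working session

There is one attempt and no reset: what is moved stays moved. The work goes in short steps, Python scripts to look and compute and a shell command to move; the robot and the scene stay as the last step left them, time stands still between calls to the robot, and variables do not carry over. Pictures are saved under pics/ and viewed, and the job is handed in when it is done.

```bash
ls; mkdir -p pics; python3 - <<'E'
from rig import arm
import cv2
s=arm.state()
print({k:(s[k]) for k in s})
for n in ["scene","side","wrist"]:
    im=arm.snapshot(n); cv2.imwrite(f"pics/{n}0.png",im[:,:,::-1])
    print(n,arm.camera_model(n))
    for t in ["scanner","window","cradle","label_mid","board","spool","pliers","flask","heatsink","transformer"]:
        for r in arm.pinpoint(n,t): print(n,t,round(r['confidence'],2),[round(float(v),3) for v in r['point']])
E
```

```text
pics
{'time': 0.0, 'joint_positions': array([-1.03045597e-01,  8.79734740e-02,  1.37224448e+00,  1.45199053e-05,
        1.68360294e+00, -1.03086797e-01]), 'dq': array([-0.00031248, -0.0003122 ,  0.00070847,  0.00035808, -0.00123114,
       -0.00068111]), 'joint_torque': array([ 1.28542815e-03, -3.40182602e+01, -3.02423716e+01,  7.18220207e-02,
        3.29729996e-02, -1.13141955e-04]), 'position': array([5.49451390e-01, 8.71207439e-05, 2.04299051e-01]), 'tool_rot': array([ 9.99999379e-01,  2.14088359e-05, -1.10746731e-03, -1.21801538e-04]), 'contact_force': array([-0.48508913, -0.01739497,  0.35401217]), 'ft_torque': array([ 0.01455302, -0.06947153,  0.01566969]), 'opening': 0.9985646654338042}
scene {'intrinsics': array([[429.18163599,   0.        , 255.31447339],
       [  0.        , 429.18163599, 183.42483489],
       [  0.        ,   0.        ,   1.        ]]), 'T': array([[-0.48412574, -0.55056371,  0.6800749 ,  1.24078516],
       [ 0.87497262, -0.31058201,  0.37143201,  0.28416285],
       [ 0.00672205,  0.77486671,  0.63208891,  0.70376144],
       [ 0.        ,  0.       
[... 1630 characters left out ...]
821 ],
       [  0.        ,   0.        ,   1.        ]]), 'T_tool_cam': array([[ 9.99999738e-01,  3.07108569e-04,  6.55160966e-04,
         2.13394401e-04],
       [ 4.61531444e-04, -9.68073040e-01, -2.50667860e-01,
        -7.16531325e-02],
       [ 5.57261420e-04,  2.50668097e-01, -9.68072928e-01,
        -1.79761323e-01],
       [ 0.00000000e+00,  0.00000000e+00,  0.00000000e+00,
         1.00000000e+00]])}
wrist cradle 0.66 [0.552, -0.233, 0.002]
wrist label_mid 0.75 [0.56, 0.154, 0.063]
wrist board 0.87 [0.564, 0.147, 0.0]
wrist spool 0.88 [0.804, 0.05, 0.002]
wrist pliers 0.81 [0.779, -0.14, 0.001]
wrist heatsink 0.32 [0.559, 0.151, 0.064]
wrist transformer 0.71 [0.569, 0.083, 0.062]
```

View pics/scene0.png

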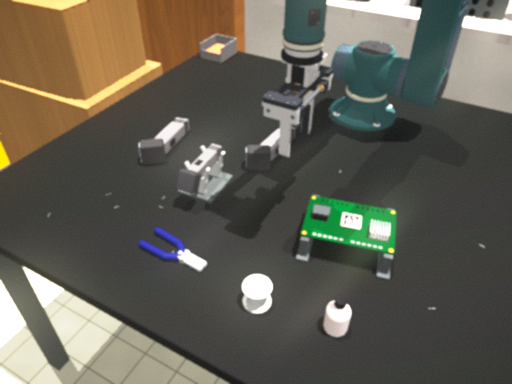

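View pics/side0.png

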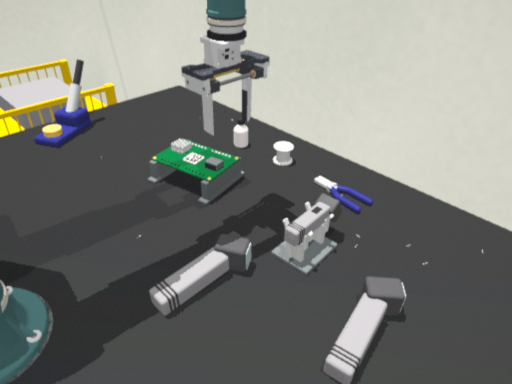

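View pics/wrist0.png

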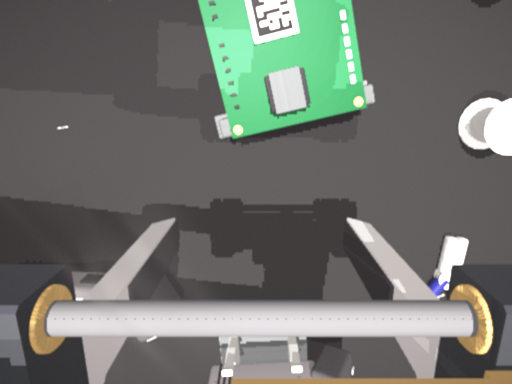

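Three look-alikes in scene view: A (265,150) and B (165,142), both lying on the bench, and C (202,170) in the cradle. C is the shortest and sits in the cradle, so it fits; I'll confirm with a crop.

```bash
python3 - <<'E'
import cv2,numpy as np
a=cv2.imread('pics/scene0.png')[130:205,130:290]; b=cv2.imread('pics/side0.png')[185:275,250:360]
a=cv2.resize(a,None,fx=4,fy=4,interpolation=3); b=cv2.resize(b,None,fx=3.3,fy=3.3,interpolation=3)
c=np.zeros((600,660,3),np.uint8); c[:a.shape[0],:a.shape[1]]=a; c[300:300+b.shape[0],:b.shape[1]]=b
cv2.imwrite('pics/crop1.png',c)
E
```

```text
(no output)
```

View pics/crop1.png

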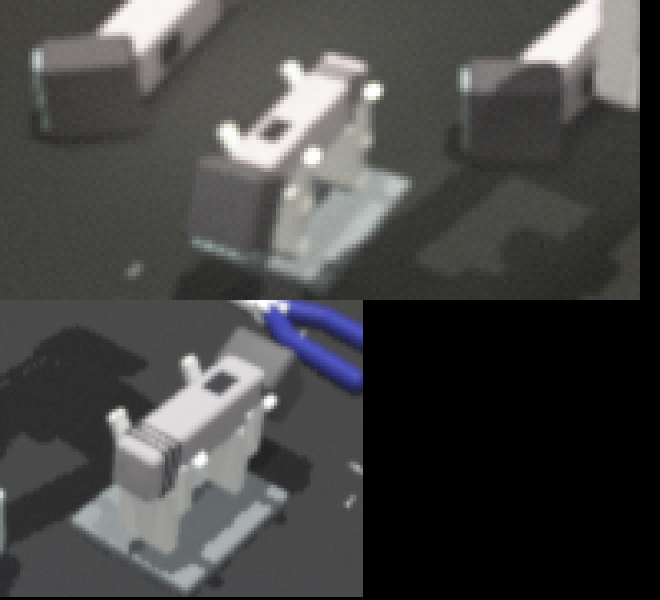

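The crop shows the cradle one (C) is clearly the smallest; its head points to roughly +x. I'll get its yaw from the cheek tips, in both views.

```bash
cat > h.py <<'E'
import numpy as np
def ray_plane(K,T,uv,z):
    u,v=uv; d=np.array([(u-K[0,2])/K[0,0],-(v-K[1,2])/K[1,1],-1.]); d=T[:3,:3]@d; o=T[:3,3]
    return o+d*(z-o[2])/d[2]
E
python3 - <<'E'
from rig import arm
from h import *
for n,pts,off,s in [("scene",[(290,70),(372,90),(228,130),(312,155)],(130,130),4),("side",[(118,413),(200,460),(190,362),(269,402)],(250,185-300/3.3),3.3)]:
    m=arm.camera_model(n); P=[ray_plane(m['intrinsics'],m['T'],(p[0]/s+off[0],p[1]/s+off[1]),0.087)[:2] for p in pts]
    print(n,np.round(P,3), 'mid',np.mean(P,0))
    d=(P[2]+P[3]-P[0]-P[1]); w=P[1]-P[0]+P[3]-P[2]; print(np.degrees(np.arctan2(d[1],d[0])),np.degrees(np.arctan2(w[1],w[0])))
E
```

```text
scene [[ 0.517 -0.264]
 [ 0.51  -0.207]
 [ 0.588 -0.261]
 [ 0.584 -0.203]] mid [ 0.54990359 -0.23370038]
3.351680613677033 95.51922562434721
side [[ 0.517 -0.205]
 [ 0.519 -0.266]
 [ 0.589 -0.203]
 [ 0.592 -0.261]] mid [ 0.55395688 -0.23379265]
2.840502749439052 -87.64565796471236
```

```bash
python3 -m crank '[{"xyz":[0,0.6,-0.2],"turn":0,"gripper":1},{"xyz":[0,0.8,-0.2],"turn":0,"gripper":1},{"xyz":[0.04,0.8,-0.2],"turn":0,"gripper":1},{"xyz":[0,0.8,-0.1],"turn":0,"gripper":1},{"xyz":[0,0.85,0],"turn":0,"gripper":1},{"xyz":[0,0,0],"turn":1,"gripper":1},{"xyz":[0,0,0],"turn":1,"gripper":1},{"xyz":[0,0,0],"turn":1,"gripper":1},{"xyz":[0,0,0],"turn":1,"gripper":1},{"xyz":[0,0,0],"turn":1,"gripper":1},{"xyz":[0,0,0],"turn":1,"gripper":1},{"xyz":[0,0,0],"turn":1,"gripper":1}]'
python3 -m crank '[{"xyz":[0,0,0],"turn":1,"gripper":1},{"xyz":[0,0,0],"turn":0.7,"gripper":1},{"xyz":[0,0,0],"turn":0,"gripper":1},{"xyz":[0,0,0],"turn":0,"gripper":1}]'
cat >> h.py <<'E'
def state_T(s):
    from scipy.spatial.transform import Rotation as R
    T=np.eye(4); T[:3,:3]=R.from_quat(s['tool_rot']).as_matrix(); T[:3,3]=s['position']; return T
def show(s):
    T=state_T(s); print('t',round(s['time'],2),'p',np.round(s['position'],4),'xang',np.round(np.degrees(np.arctan2(T[1,0],T[0,0])),2),'tilt',np.round(T[:3,2],3),'F',np.round(s['contact_force'],2),'open',round(float(s['opening']),3),'q',np.round(s['joint_positions'],2))
E
python3 - <<'E'
from rig import arm
from h import *
import cv2
s=arm.state(); show(s); im=arm.snapshot('wrist'); cv2.imwrite('pics/w1.png',im[:,:,::-1])
for t in ['scanner','cradle']:
    for r in arm.pinpoint('wrist',t): print(t,r['confidence'],np.round(r['point'],3))
    for i,r in enumerate(arm.cut_out('wrist',t)[:1]): np.save(f'/tmp/m_{t}.npy',r['mask']); print(r['confidence'],r['mask'].sum())
E
```

```text
time: 3.15
position: [0.5524, -0.231, 0.2474]
tool_rot: [0.817, -0.576, 0.0, -0.0]
contact_force: [-0.4, 0.4, -0.0]
opening: 1.002
time: 3.65
position: [0.5524, -0.231, 0.2475]
tool_rot: [0.726, -0.688, -0.0, -0.0]
contact_force: [0.2, 0.6, -0.5]
opening: 0.997
t 3.65 p [ 0.5524 -0.231   0.2475] xang -86.9 tilt [ 0.  0. -1.] F [ 0.22  0.62 -0.46] open 0.997 q [-0.49  0.19  1.17  0.    1.78  1.03]
scanner 0.87 [ 0.314 -0.152  0.026]
scanner 0.75 [ 0.438 -0.434  0.027]
scanner 0.57 [ 0.553 -0.232  0.076]
0.73 4424
0.6 3958
```

View pics/w1.png

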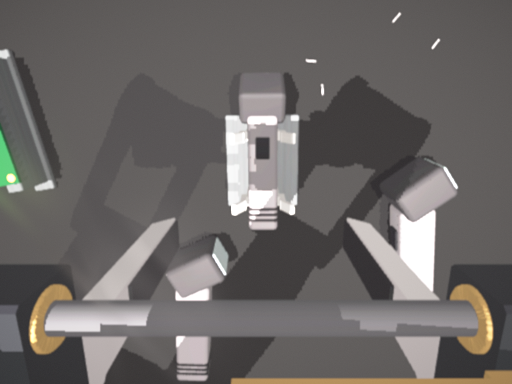

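```bash
python3 - <<'E'
import cv2
a=cv2.imread('pics/w1.png')[60:240,190:335]
cv2.imwrite('pics/crop2.png',cv2.resize(a,None,fx=3.3,fy=3.3,interpolation=3))
E
```

```text
(no output)
```

View pics/crop2.png

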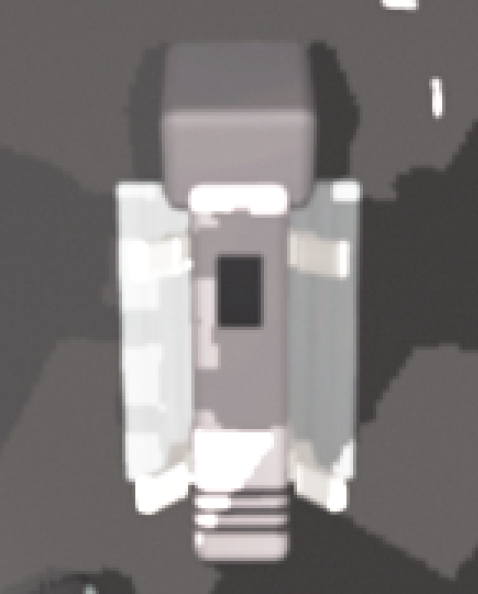

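```bash
python3 - <<'E'
from rig import arm
from h import *
s=arm.state(); m=arm.camera_model('wrist'); T=state_T(s)@m['T_tool_cam']
f=lambda u,v,z: ray_plane(m['intrinsics'],T,(190+u/3.3,60+v/3.3),z)
a=np.radians(3.3); ex=np.array([np.cos(a),np.sin(a)]); ey=np.array([-ex[1],ex[0]])
t=s['position'][:2]
for n,p,o in [('tail',f(241,560,.09),(-60,0)),('handlemid',f(239.5,240,.092),(0,0)),('basefront',f(238,183,.01),(57.5,0)),('baserear',f(239.5,480,.01),(-57.5,0)),('headseam top',f(240,197,.092),(45,0))]:
    d=p[:2]-t; print(n,np.round(p,4),'along',round(d@ex*1000-o[0],1),'across',round(d@ey*1000,1))
E
```

```text
tail [ 0.4929 -0.2377  0.09  ] along 0.2 across -3.2
handlemid [ 0.5958 -0.2316  0.092 ] along 43.2 across -3.1
basefront [ 0.6093 -0.2308  0.01  ] along -0.7 across -3.0
baserear [ 0.4951 -0.2375  0.01  ] along -0.1 across -3.2
headseam top [ 0.6084 -0.2311  0.092 ] along 10.9 across -3.3
```

The view shows the cradled scanner near image centre (262,150), head up, aligned to about 0.3°, 3 mm to one side. Descending and closing.

```bash
python3 -m crank '[{"xyz":[0.045,0,0.5],"turn":-0.03,"gripper":1},{"xyz":[0,0,0.8],"turn":0,"gripper":1},{"xyz":[0,0,0.8],"turn":0,"gripper":1},{"xyz":[0,0,0.6],"turn":0,"gripper":1},{"xyz":[0,0,0.35],"turn":0,"gripper":1},{"xyz":[0,0,0.14],"turn":0,"gripper":1},{"xyz":[0,0,0],"turn":0,"gripper":1},{"xyz":[0,0,0],"turn":0,"gripper":1}]'
python3 -c "
from rig import arm
from h import *
show(arm.state())"
python3 -m crank '[{"xyz":[0,0,0],"turn":0,"gripper":-0.2},{"xyz":[0,0,0],"turn":0,"gripper":-0.4},{"xyz":[0,0,0],"turn":0,"gripper":-0.5},{"xyz":[0,0,0],"turn":0,"gripper":-0.5},{"xyz":[0,0,0],"turn":0,"gripper":-1},{"xyz":[0,0,0],"turn":0,"gripper":-1},{"xyz":[0,0,0],"turn":0,"gripper":-1},{"xyz":[0,0,0],"turn":0,"gripper":-1}]' 25
python3 -c "
from rig import arm
from h import *
show(arm.state())"
```

```text
time: 4.9
position: [0.5535, -0.2342, 0.0577]
tool_rot: [0.727, -0.686, 0.001, -0.0]
contact_force: [0.5, -0.4, -0.4]
opening: 1.0
t 4.9 p [ 0.5535 -0.2342  0.0577] xang -86.7 tilt [ 0.003 -0.001 -1.   ] F [ 0.45 -0.37 -0.42] open 1.0 q [-0.49  0.27  1.46  0.    1.41  1.02]
time: 5.9
position: [0.5525, -0.2336, 0.0561]
tool_rot: [0.727, -0.686, -0.0, -0.0]
contact_force: [-0.2, 2.0, -0.2]
opening: 0.321
t 5.9 p [ 0.5525 -0.2336  0.0561] xang -86.7 tilt [-0.  0. -1.] F [-0.22  2.04 -0.21] open 0.321 q [-0.49  0.27  1.46  0.    1.41  1.02]
```

```bash
python3 -m crank '[{"xyz":[0,0,0],"turn":0,"gripper":-1},{"xyz":[0,0,-0.1],"turn":0,"gripper":-1},{"xyz":[0,0,-0.3],"turn":0,"gripper":-1},{"xyz":[0,0,-0.5],"turn":0,"gripper":-1},{"xyz":[0,0,-0.6],"turn":0,"gripper":-1},{"xyz":[0,0,-0.5],"turn":0,"gripper":-1},{"xyz":[0,0,-0.25],"turn":0,"gripper":-1},{"xyz":[0,0,0],"turn":0,"gripper":-1},{"xyz":[0,0,0],"turn":0,"gripper":-1}]' 40
python3 - <<'E'
from rig import arm
from h import *
import cv2
s=arm.state(); show(s)
for n in ['wrist','side']:
    im=arm.snapshot(n); cv2.imwrite(f'pics/{n}2.png',im[:,:,::-1])
    for t in ['scanner','window']:
        for r in arm.pinpoint(n,t): print(n,t,round(r['confidence'],2),np.round(r['point'],3))
# label by all known
E
```

```text
time: 7.02
position: [0.5519, -0.2334, 0.1895]
tool_rot: [0.727, -0.686, -0.001, 0.0]
contact_force: [-0.3, 0.2, -1.5]
opening: 0.313
t 7.03 p [ 0.5519 -0.2334  0.1895] xang -86.7 tilt [-0.002  0.001 -1.   ] F [-0.31  0.22 -1.55] open 0.313 q [-0.49  0.2   1.27 -0.    1.67  1.02]
wrist scanner 0.81 [ 0.436 -0.433  0.029]
wrist scanner 0.61 [ 0.553 -0.234  0.209]
wrist window 0.45 [ 0.554 -0.445  0.036]
side scanner 0.81 [ 0.44  -0.432  0.023]
side scanner 0.76 [ 0.554 -0.232  0.209]
side scanner 0.75 [ 0.323 -0.152  0.028]
side window 0.45 [ 0.428 -0.188  0.032]
side window 0.42 [ 0.555 -0.445  0.03 ]
```

View pics/side2.png

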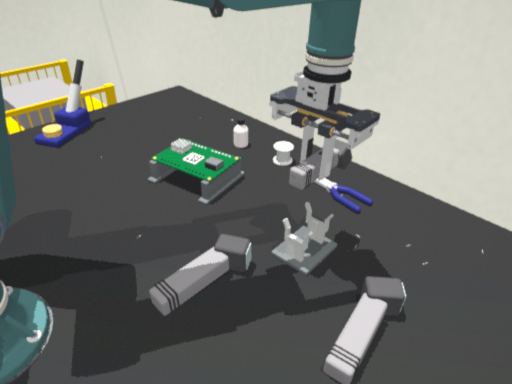

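View pics/wrist2.png

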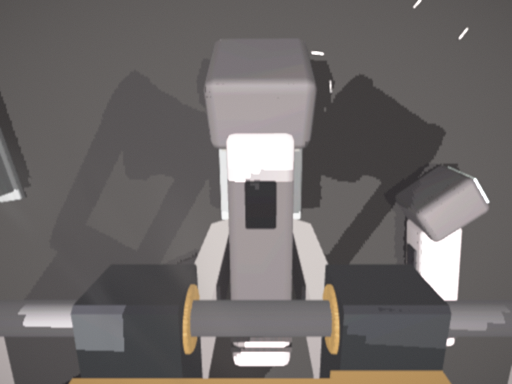

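```bash
python3 - <<'E'
from rig import arm
from h import *
import cv2
for n in ['side','scene']:
    im=arm.snapshot(n); m=arm.camera_model(n)
    for r in arm.cut_out(n,'label_mid')[:2]:
        k=r['mask']; v,u=np.nonzero(k); print(n,round(r['confidence'],2),k.sum(),u.mean(),v.mean(),ray_plane(m['intrinsics'],m['T'],(u.mean(),v.mean()),.062))
    g=im[:,:,:3].min(2); c=(193,158) if n=='side' else (351,221)
    w=(g>150).astype(np.uint8); w=cv2.morphologyEx(w,cv2.MORPH_CLOSE,np.ones((3,3)))
    q,lab,st,cen=cv2.connectedComponentsWithStats(w); 
    for i in range(1,q):
        if np.hypot(*(cen[i]-c))<12: print('cc',st[i],cen[i],ray_plane(m['intrinsics'],m['T'],cen[i],.062))
    x,y=c; cv2.imwrite(f'pics/lab_{n}.png',cv2.resize(im[y-35:y+35,x-45:x+45,::-1],None,fx=5,fy=5,interpolation=3))
E
```

```text
cc [183 152  21  13 162] [193.00617284 157.88271605] [0.5572013  0.14532208 0.062     ]
scene 0.62 253 350.69565217391306 220.69565217391303 [0.56042957 0.14621951 0.062     ]
scene 0.6 1084 190.3219557195572 123.94557195571956 [ 0.40695011 -0.38354537  0.062     ]
cc [340 212  23  18 333] [350.96096096 220.31831832] [0.55903968 0.14633043 0.062     ]
```

View pics/lab_side.png

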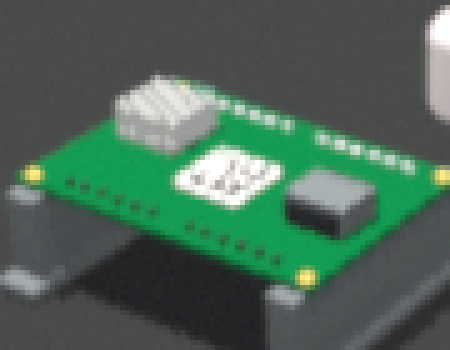

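View pics/lab_scene.png

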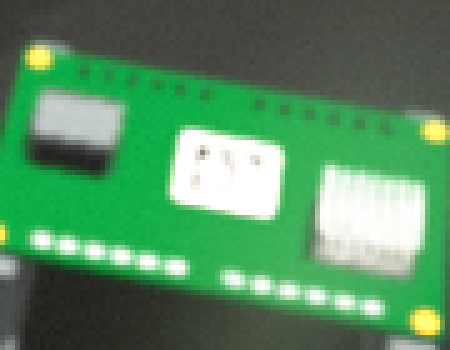

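```bash
python3 -m crank '[{"xyz":[-0.3,0.05,0],"turn":0,"gripper":-1},{"xyz":[-0.6,0.15,0],"turn":0,"gripper":-1},{"xyz":[-0.8,0.2,0],"turn":0,"gripper":-1},{"xyz":[-0.8,0.2,0],"turn":0,"gripper":-1},{"xyz":[-0.8,0.2,0],"turn":0,"gripper":-1},{"xyz":[-0.8,0.2,0],"turn":0,"gripper":-1},{"xyz":[-0.8,0.2,0],"turn":0,"gripper":-1},{"xyz":[-0.7,0.2,0],"turn":0,"gripper":-1},{"xyz":[-0.5,0.15,0],"turn":0,"gripper":-1},{"xyz":[-0.24,0.1,0],"turn":0,"gripper":-1},{"xyz":[0,0,0],"turn":0,"gripper":-1},{"xyz":[0,0,0],"turn":0,"gripper":-1}]'
python3 - <<'E'
from rig import arm
from h import *
import cv2
s=arm.state(); show(s)
for n in ['wrist','side','scene']:
    im=arm.snapshot(n); cv2.imwrite(f'pics/{n}3.png',im[:,:,::-1])
    for t in ['scanner','window','label_mid']:
        for r in arm.pinpoint(n,t): print(n,t,round(r['confidence'],2),np.round(r['point'],3))
E
```

```text
time: 9.02
position: [0.4321, 0.1396, 0.1911]
tool_rot: [0.727, -0.687, 0.0, 0.0]
contact_force: [-0.3, -1.0, -2.6]
opening: 0.315
t 9.03 p [0.4321 0.1396 0.1911] xang -86.75 tilt [ 0.    -0.001 -1.   ] F [-0.27 -0.96 -2.64] open 0.315 q [ 0.19 -0.13  1.61 -0.    1.66  1.7 ]
wrist scanner 0.93 [ 0.316 -0.151  0.024]
wrist scanner 0.87 [0.432 0.136 0.211]
wrist label_mid 0.77 [0.559 0.152 0.062]
side scanner 0.95 [0.433 0.14  0.215]
side scanner 0.84 [ 0.32  -0.15   0.024]
side scanner 0.7 [ 0.437 -0.433  0.022]
side window 0.66 [ 0.43  -0.188  0.034]
side window 0.48 [ 0.556 -0.446  0.03 ]
side label_mid 0.52 [0.56  0.145 0.058]
scene scanner 0.97 [ 0.32  -0.145  0.022]
scene scanner 0.89 [ 0.438 -0.435  0.024]
scene scanner 0.57 [0.432 0.141 0.209]
scene window 0.55 [ 0.434 -0.19   0.03 ]
scene label_mid 0.47 [0.563 0.15  0.06 ]
```

View pics/wrist3.png

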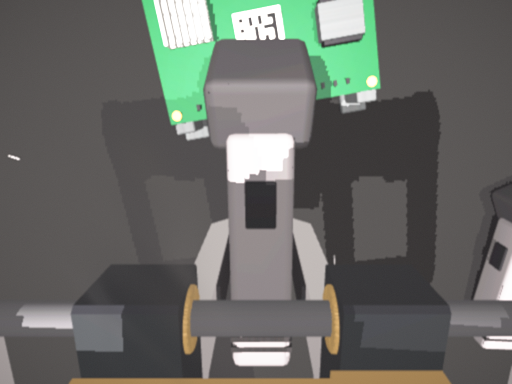

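View pics/scene3.png

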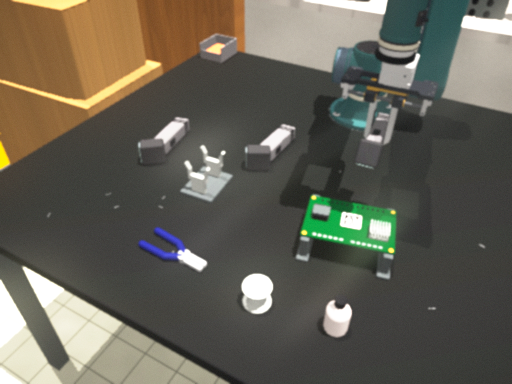

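```bash
python3 - <<'E'
from rig import arm
from h import *
s=arm.state(); m=arm.camera_model('wrist'); T=state_T(s)@m['T_tool_cam']
P=[ray_plane(m['intrinsics'],T,p,.062) for p in [(232,12),(283,6),(260.5,34.7)]]; print(np.round(P,4), np.linalg.norm(P[0]-P[1]))
e=(P[1]-P[0])[:2]; e/=np.linalg.norm(e); mid=(P[0]+P[1])[:2]/2; print('ctr',mid+0.02*np.array([e[1],-e[0]]),mid-0.02*np.array([e[1],-e[0]]))
import cv2; cv2.imwrite('pics/crop3.png',cv2.resize(cv2.imread('pics/wrist3.png')[0:60,200:320],None,fx=5,fy=5,interpolation=3))
E
```

```text
[[0.5757 0.1715 0.062 ]
 [0.5827 0.1293 0.062 ]
 [0.5596 0.1467 0.062 ]] 0.042780504976468965
ctr [0.55948664 0.14713378] [0.59895557 0.15363016]
```

View pics/crop3.png

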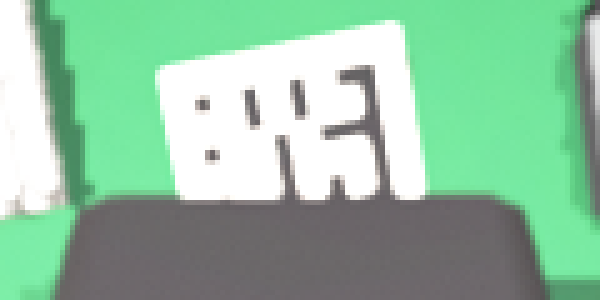

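```bash
python3 -m crank '[{"xyz":[0,0.025,0.15],"turn":0,"gripper":-1},{"xyz":[0,0,0.25],"turn":0,"gripper":-1},{"xyz":[0,0,0.25],"turn":0,"gripper":-1},{"xyz":[0,0,0.15],"turn":0,"gripper":-1},{"xyz":[0,0,0.06],"turn":0,"gripper":-1},{"xyz":[0,0,0],"turn":0,"gripper":-1},{"xyz":[0,0,0],"turn":0,"gripper":-1},{"xyz":[0,0,0],"turn":0,"gripper":-1}]'
python3 - <<'E'
from rig import arm
from h import *
import cv2
s=arm.state(); show(s)
T=state_T(s); a=np.radians(np.degrees(np.arctan2(T[1,0],T[0,0]))+90)
o=s['position']+[0,0,.0189]; h=np.array([np.cos(a),np.sin(a),0])
w=o+h*.09+[0,0,-.0265]; d=h*.5-np.array([0,0,.866]); k=(w[2]-.062)/.866; print('win',w,'hit',w+d*k,'dist',k)
for n in ['side','scene']:
    im=arm.snapshot(n); cv2.imwrite(f'pics/{n}4.png',im[:,:,::-1])
    for t in ['scanner','window','label_mid']:
        for r in arm.pinpoint(n,t): print(n,t,round(r['confidence'],2),np.round(r['point'],3))
a=cv2.imread('pics/scene4.png')[60:300,270:430];b=cv2.imread('pics/side4.png')[30:230,110:310]
cv2.imwrite('pics/c4.png',np.hstack([cv2.resize(a,(400,600)),cv2.resize(b,(400,400),interpolation=3)[:].repeat(1,0) if 0 else cv2.copyMakeBorder(cv2.resize(b,(400,400),interpolation=3),0,200,0,0,0)]))
E
```

```text
time: 10.62
position: [0.4307, 0.1404, 0.1401]
tool_rot: [0.727, -0.686, 0.0, -0.0]
contact_force: [-0.3, -0.3, -2.7]
opening: 0.319
t 10.62 p [0.4307 0.1404 0.1401] xang -86.7 tilt [ 0.001  0.    -1.   ] F [-0.31 -0.27 -2.72] open 0.319 q [ 0.19 -0.11  1.7  -0.    1.55  1.7 ]
win [0.52054432 0.14554035 0.13247657] hit [0.5611676  0.14788448 0.062     ] dist 0.0813817215601123
side scanner 0.87 [ 0.435 -0.43   0.021]
side scanner 0.71 [ 0.322 -0.154  0.027]
side scanner 0.63 [0.432 0.14  0.161]
side window 0.49 [ 0.555 -0.441  0.029]
side window 0.38 [ 0.428 -0.186  0.031]
side label_mid 0.63 [0.559 0.148 0.06 ]
side label_mid 0.6 [0.566 0.146 0.008]
side label_mid 0.5 [0.576 0.083 0.059]
side label_mid 0.29 [ 0.555 -0.234 -0.003]
scene scanner 0.77 [0.431 0.14  0.158]
scene scanner 0.6 [ 0.32  -0.149  0.025]
scene scanner 0.58 [ 0.439 -0.436  0.024]
scene window 0.71 [ 0.55  -0.233 -0.004]
scene window 0.47 [ 0.43 -0.19  0.03]
scene window 0.43 [ 0.8    0.048 -0.002]
scene label_mid 0.55 [0.573 0.082 0.062]
scene label_mid 0.49 [0.562 0.149 0.06 ]
```

View pics/c4.png

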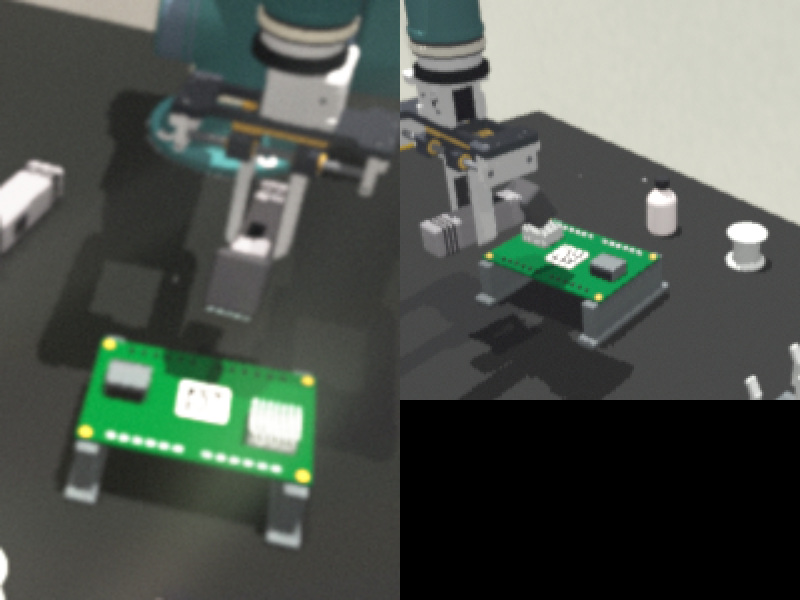

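Scanner level (scene crop head at ~(240,280)), line of sight meets the label within ~1 mm of my estimate at 81 mm. Holding for 3 s.

```bash
python3 -m crank '[{"xyz":[0,0,0],"turn":0,"gripper":-1},{"xyz":[0,0,0],"turn":0,"gripper":-1},{"xyz":[0,0,0],"turn":0,"gripper":-1},{"xyz":[0,0,0],"turn":0,"gripper":-1},{"xyz":[0,0,0],"turn":0,"gripper":-1},{"xyz":[0,0,0],"turn":0,"gripper":-1},{"xyz":[0,0,0],"turn":0,"gripper":-1},{"xyz":[0,0,0],"turn":0,"gripper":-1},{"xyz":[0,0,0],"turn":0,"gripper":-1},{"xyz":[0,0,0],"turn":0,"gripper":-1},{"xyz":[0,0,0],"turn":0,"gripper":-1},{"xyz":[0,0,0],"turn":0,"gripper":-1}]'
python3 -m crank '[{"xyz":[0,0,0],"turn":0,"gripper":-1},{"xyz":[0,0,0],"turn":0,"gripper":-1},{"xyz":[0,0,0],"turn":0,"gripper":-1},{"xyz":[0,0,0],"turn":0,"gripper":-1},{"xyz":[0,0,0],"turn":0,"gripper":-1},{"xyz":[0,0,0],"turn":0,"gripper":-1},{"xyz":[0,0,0],"turn":0,"gripper":-1},{"xyz":[0,0,0],"turn":0,"gripper":-1},{"xyz":[0,0,0],"turn":0,"gripper":-1},{"xyz":[0,0,0],"turn":0,"gripper":-1},{"xyz":[0,0,0],"turn":0,"gripper":-1},{"xyz":[0,0,0],"turn":0,"gripper":-1}]'
python3 -c "
from rig import arm
from h import *
show(arm.state())"
```

```text
time: 12.52
position: [0.4304, 0.1403, 0.1395]
tool_rot: [0.727, -0.686, 0.0, -0.0]
contact_force: [0.4, 0.0, -1.5]
opening: 0.314
time: 14.02
position: [0.4303, 0.1403, 0.1395]
tool_rot: [0.727, -0.686, 0.0, -0.0]
contact_force: [0.7, -0.5, -1.1]
opening: 0.314
t 14.03 p [0.4303 0.1403 0.1395] xang -86.7 tilt [ 0.  0. -1.] F [ 0.69 -0.51 -1.13] open 0.314 q [ 0.19 -0.11  1.7  -0.    1.55  1.7 ]
```

```bash
python3 -m crank '[{"xyz":[0,0,-0.2],"turn":0,"gripper":-1},{"xyz":[0,0,-0.4],"turn":0,"gripper":-1},{"xyz":[0.2,-0.05,-0.26],"turn":0,"gripper":-1},{"xyz":[0.5,-0.15,0],"turn":0,"gripper":-1},{"xyz":[0.8,-0.2,0],"turn":0,"gripper":-1},{"xyz":[0.8,-0.2,0],"turn":0,"gripper":-1},{"xyz":[0.8,-0.2,0],"turn":0,"gripper":-1},{"xyz":[0.8,-0.2,0],"turn":0,"gripper":-1},{"xyz":[0.8,-0.2,0],"turn":0,"gripper":-1},{"xyz":[0.7,-0.2,0],"turn":0,"gripper":-1},{"xyz":[0.5,-0.15,0],"turn":0,"gripper":-1},{"xyz":[0.34,-0.1,0],"turn":0,"gripper":-1}]'
python3 -m crank '[{"xyz":[0.1,-0.025,0],"turn":0,"gripper":-1},{"xyz":[0,0,0],"turn":0,"gripper":-1},{"xyz":[0,0,0],"turn":0,"gripper":-1}]'
python3 - <<'E'
from rig import arm
from h import *
import cv2
s=arm.state();show(s)
T=state_T(s); d=T[:3,:3].T@(np.array([.5523,-.2336,.0561])-s['position']); print('units',d/.06)
im=arm.snapshot('wrist'); cv2.imwrite('pics/w5.png',im[:,:,::-1])
E
```

```text
time: 15.52
position: [0.5507, -0.2301, 0.1912]
tool_rot: [0.727, -0.687, 0.0, 0.0]
contact_force: [-0.4, -0.4, -2.2]
opening: 0.317
time: 15.9
position: [0.5525, -0.2326, 0.1914]
tool_rot: [0.728, -0.686, -0.0, -0.0]
contact_force: [-0.2, -0.9, -2.0]
opening: 0.32
t 15.9 p [ 0.5525 -0.2326  0.1914] xang -86.62 tilt [ 0.  0. -1.] F [-0.21 -0.92 -2.02] open 0.32 q [-0.49  0.2   1.27  0.    1.67  1.02]
units [0.01699832 0.0044047  2.25489502]
```

View pics/w5.png

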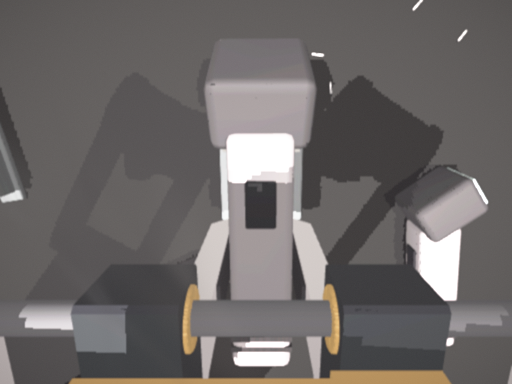

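```bash
python3 -m crank '[{"xyz":[0.015,0,0.2],"turn":0,"gripper":-1},{"xyz":[0,0,0.4],"turn":0,"gripper":-1},{"xyz":[0,0,0.45],"turn":0,"gripper":-1},{"xyz":[0,0,0.4],"turn":0,"gripper":-1},{"xyz":[0,0,0.25],"turn":0,"gripper":-1},{"xyz":[0,0,0.2],"turn":0,"gripper":-1},{"xyz":[0,0,0.1],"turn":0,"gripper":-1},{"xyz":[0,0,0.05],"turn":0,"gripper":-1},{"xyz":[0,0,0.03],"turn":0,"gripper":-1},{"xyz":[0,0,0],"turn":0,"gripper":-1},{"xyz":[0,0,0],"turn":0,"gripper":-1},{"xyz":[0,0,0],"turn":0,"gripper":-1}]'
python3 -c "
from rig import arm
from h import *
s=arm.state();show(s);print(s['ft_torque'])"
```

```text
time: 17.45
position: [0.5528, -0.2347, 0.0666]
tool_rot: [0.727, -0.686, 0.0, -0.0]
contact_force: [0.3, -0.4, -1.9]
opening: 0.315
t 17.45 p [ 0.5528 -0.2347  0.0666] xang -86.7 tilt [ 0.001 -0.    -1.   ] F [ 0.33 -0.36 -1.94] open 0.315 q [-0.5   0.26  1.45  0.    1.43  1.02]
[0.03090193 0.0896998  0.02960003]
```

```bash
python3 -m crank '[{"xyz":[-0.012,0,0.04],"turn":0,"gripper":-1},{"xyz":[0,0,0.04],"turn":0,"gripper":-1},{"xyz":[0,0,0.03],"turn":0,"gripper":-1},{"xyz":[0,0,0.02],"turn":0,"gripper":-1},{"xyz":[0,0,0.015],"turn":0,"gripper":-1},{"xyz":[0,0,0.01],"turn":0,"gripper":-1},{"xyz":[0,0,0],"turn":0,"gripper":-1},{"xyz":[0,0,0],"turn":0,"gripper":-1},{"xyz":[0,0,0],"turn":0,"gripper":-1}]'
python3 -c "
from rig import arm
from h import *
s=arm.state();show(s);print(s['ft_torque'])"
```

```text
time: 18.58
position: [0.5526, -0.2339, 0.0571]
tool_rot: [0.727, -0.686, 0.0, -0.0]
contact_force: [-0.4, 0.4, -1.0]
opening: 0.318
t 18.57 p [ 0.5526 -0.2339  0.0571] xang -86.7 tilt [ 0. -0. -1.] F [-0.42  0.41 -1.  ] open 0.318 q [-0.49  0.27  1.46 -0.    1.41  1.02]
[0.06211389 0.12212483 0.03185108]
```

```bash
python3 -m crank '[{"xyz":[0,0,0.01],"turn":0,"gripper":-1},{"xyz":[0,0,0],"turn":0,"gripper":-1},{"xyz":[0,0,0.008],"turn":0,"gripper":-1},{"xyz":[0,0,0],"turn":0,"gripper":-1},{"xyz":[0,0,0],"turn":0,"gripper":-1},{"xyz":[0,0,0],"turn":0,"gripper":-1}]'
python3 -c "
from rig import arm
from h import *
s=arm.state();show(s);print(s['ft_torque'])"
```

```text
time: 19.32
position: [0.5526, -0.2339, 0.056]
tool_rot: [0.727, -0.686, 0.0, -0.0]
contact_force: [0.1, 0.9, -0.9]
opening: 0.316
t 19.32 p [ 0.5526 -0.2339  0.056 ] xang -86.7 tilt [ 0. -0. -1.] F [ 0.08  0.91 -0.89] open 0.316 q [-0.49  0.27  1.46  0.    1.41  1.02]
[ 0.10116644  0.13340304 -0.03980308]
```

```bash
python3 -m crank '[{"xyz":[0,0,0.01],"turn":0,"gripper":-1},{"xyz":[0,0,0],"turn":0,"gripper":-1},{"xyz":[0,0,0.005],"turn":0,"gripper":-1},{"xyz":[0,0,0],"turn":0,"gripper":-1},{"xyz":[0,0,0],"turn":0,"gripper":-1}]'
python3 -c "
from rig import arm
from h import *
s=arm.state();show(s);print(s['ft_torque'])"
```

```text
time: 19.95
position: [0.5527, -0.2339, 0.056]
tool_rot: [0.727, -0.686, 0.0, -0.0]
contact_force: [-2.0, 1.1, 4.9]
opening: 0.318
t 19.95 p [ 0.5527 -0.2339  0.056 ] xang -86.7 tilt [ 0.001 -0.    -1.   ] F [-2.01  1.11  4.94] open 0.318 q [-0.49  0.27  1.46  0.    1.41  1.02]
[0.33509709 0.59367692 0.01299803]
```

Seated (about 6 N contact). Releasing gently.

```bash
python3 -m crank '[{"xyz":[0,0,0],"turn":0,"gripper":-1},{"xyz":[0,0,0],"turn":0,"gripper":-1},{"xyz":[0,0,0],"turn":0,"gripper":-0.34},{"xyz":[0,0,0],"turn":0,"gripper":-0.3},{"xyz":[0,0,0],"turn":0,"gripper":-0.25},{"xyz":[0,0,0],"turn":0,"gripper":-0.1},{"xyz":[0,0,0],"turn":0,"gripper":0.3},{"xyz":[0,0,0],"turn":0,"gripper":1},{"xyz":[0,0,0],"turn":0,"gripper":1},{"xyz":[0,0,0],"turn":0,"gripper":1},{"xyz":[0,0,0],"turn":0,"gripper":1}]' 5
python3 -c "
from rig import arm
from h import *
s=arm.state();show(s);print(s['ft_torque'])"
```

```text
time: 21.32
position: [0.5526, -0.2339, 0.0551]
tool_rot: [0.727, -0.686, 0.0, -0.0]
contact_force: [-0.0, -0.1, -0.5]
opening: 0.946
t 21.32 p [ 0.5526 -0.2339  0.0551] xang -86.7 tilt [ 0. -0. -1.] F [-0.03 -0.12 -0.53] open 0.946 q [-0.49  0.27  1.46 -0.    1.41  1.02]
[ 0.02818505  0.03960154 -0.00204225]
```

Now up to the earlier viewing pose (z ≈ 0.2475) for comparison.

```bash
python3 -m crank '[{"xyz":[0,0,-0.15],"turn":0,"gripper":1},{"xyz":[0,0,-0.4],"turn":0,"gripper":1},{"xyz":[0,0,-0.6],"turn":0,"gripper":1},{"xyz":[0,0,-0.8],"turn":0,"gripper":1},{"xyz":[0,0,-0.7],"turn":0,"gripper":1},{"xyz":[0,0,-0.4],"turn":0,"gripper":1},{"xyz":[0,0,-0.15],"turn":0,"gripper":1},{"xyz":[0,0,0],"turn":0,"gripper":1},{"xyz":[0,0,0],"turn":0,"gripper":1}]'
python3 - <<'E'
from rig import arm
from h import *
import cv2
s=arm.state(); show(s)
I={}
for n in ['wrist','side','scene']:
    im=arm.snapshot(n)[:,:,::-1].copy(); I[n]=im; cv2.imwrite(f'pics/{n}6.png',im)
    for t in ['scanner']:
        for r in arm.pinpoint(n,t): print(n,t,round(r['confidence'],2),np.round(r['point'],3))
a=I['wrist'][60:240,190:335]; b0=cv2.imread('pics/side0.png')[185:275,250:360]; b=I['side'][185:275,250:360]
r=lambda i,w,h: cv2.resize(i,(w,h),interpolation=3)
cv2.imwrite('pics/c6.png',np.hstack([r(a,435,540),np.vstack([r(b0,330,270),r(b,330,270)])]))
E
```

```text
time: 22.45
position: [0.552, -0.2336, 0.2452]
tool_rot: [0.727, -0.686, -0.001, 0.0]
contact_force: [-0.5, -0.0, -0.2]
opening: 0.999
t 22.45 p [ 0.552  -0.2336  0.2452] xang -86.7 tilt [-0.003  0.001 -1.   ] F [-0.46 -0.02 -0.2 ] open 0.999 q [-0.49  0.2   1.17  0.    1.78  1.02]
wrist scanner 0.91 [ 0.439 -0.431  0.028]
wrist scanner 0.74 [ 0.552 -0.233  0.074]
wrist scanner 0.65 [ 0.316 -0.152  0.023]
side scanner 0.96 [ 0.32  -0.153  0.026]
side scanner 0.84 [ 0.437 -0.432  0.024]
side scanner 0.6 [ 0.552 -0.231  0.076]
scene scanner 0.96 [ 0.317 -0.146  0.023]
scene scanner 0.68 [ 0.556 -0.237  0.076]
scene scanner 0.63 [ 0.438 -0.435  0.026]
```

View pics/c6.png

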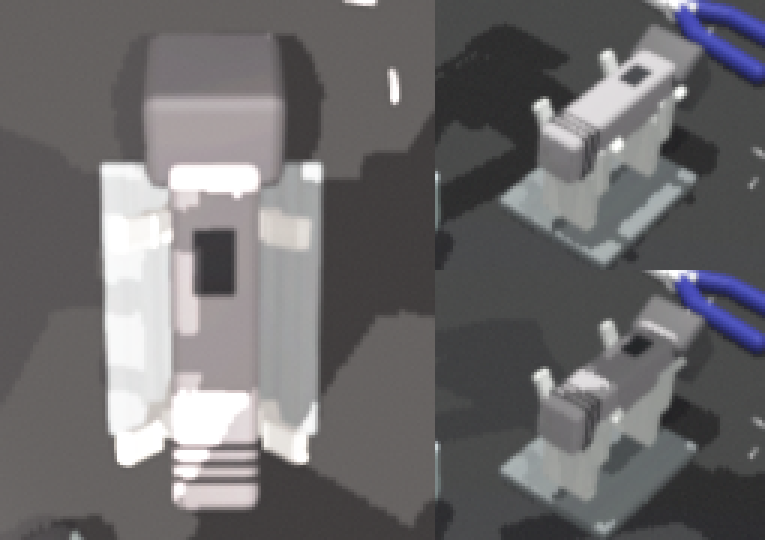

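View pics/scene6.png

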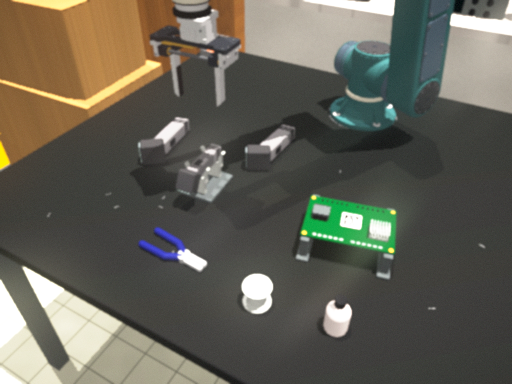

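The scanner sits back in both saddles, with position and attitude matching the first pictures. In the scene view nothing else has moved, and the gripper is clear.

```bash
python3 -c "
from rig import arm
print(arm.job_done())"
```

```text
the job is handed in; nothing more can be done
None
```

I scanned the label and put the scanner back in its cradle the same way round. The job was handed in at about 22.5 s. It reports no verdict, so what follows rests on my own measurements.

- **Which scanner:** I used the smallest of the three look-alikes, the one in the cradle.
- **Scan:** By computation, the line of sight met the label within about 1–1.5 mm of its estimated middle, from about 81 mm. I held it still for more than 3 s, and the tool pose did not change over the last 1.5 s. My label position estimates from the different cameras varied by a few millimetres. The networks did not pick out the held scanner's window, so the aim comes from the tool pose and the scanner's geometry.
- **Return:** I lowered the scanner in small steps until about 6 N of contact, then eased the grip and let go.
- **Last checks:**
  - The wrist and side pictures match the starting ones, with the scanner level in both saddles.
  - The networks put its origin at about (0.552–0.556, -0.231 to -0.237, 0.075), which is the original place within their accuracy.
  - The board, the bystanders and the other two scanners look unmoved.
  - The gripper was open and clear.

No check failed. The networks gave a few false detections, such as a "label" on the transformer and a "window" at the cradle, which I discarded against the pictures.

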